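# Stand up the tipped bottles in the microscope bench rack

### The arm

A 6-joint arm with a two-finger parallel gripper is mounted at the origin on the work surface. World frame = base frame: x ahead of the robot, y to its left, z up, the work surface at z = 0. Lengths are in m, angles in rad, forces in N, time in s.
With the tool pointing down it reaches from about 0.35 to 0.975 m from the base axis. Payload 4.9 kg.
Tool frame: the origin (TCP) lies between the finger pads; the fingertips stand 19 mm ahead of it and the grasp point (between the pads) is the TCP; z points along the fingers, y is the line along which they close (so a half turn about z gives the same grasp; the last joint's range is limited). The gripper opens to 85 mm and grips with 20 to 120 N. Pads are 22 mm wide; open, the fingers measure 114 mm over their backs; the gripper's body (76 mm by 85 mm) begins 54 mm behind the grasp point. The pads swing forward as they close: fully open they stand 13 mm farther back than shut.
Start: joints at [1.008, 0.053, 1.613, -0, 1.476, -0.119], TCP at [0.268, 0.564, 0.22] pointing down, gripper open.
Joint ranges: [-3.01, 3.01], [-1.01, 2.22], [0.06, 2.58], [-1.02, 4.17], [0.09, 2.62], [-3.14, 3.14]. Speed limits (rad/s): [2.57, 2.57, 3.14, 3.14, 3.14, 3.14].

### API

Orientations are given as a rotation vector (axis times angle).
In Python, from station import ctrl gives the robot as it stands. The module is installed in compiled form; this text tells all that it offers.
- The arm moves only by the tool servo_tool, never from a script. Its argument "increments" is a list that holds one entry, the list of rows, each a list of 5 numbers: the finger opening in cm, from 0 to 8.54, then the shift along the tool's x, y, z in cm, then the turn about the tool's z in degrees. A call has 1 to 5 rows; each row is the pose to reach, as a shift and turn from the pose commanded when the call began, along the tool's axes at that moment; what a row does not reach only later rows make up. A row lasts 1/10 s, in which the tool goes at most 50 mm and 8.59 degrees, less where a joint would pass 70% of its speed; a pose out of reach is approached as far as the arm can. A call with a gripper value outside its range is refused whole. The fingers move at their own pace and stop on an object; "newtons" is the grip in N (left out, the last holds). Time passes only in rows, so rows that repeat a pose let the fingers close. It gives the time, the measured TCP pose, the force, the opening and the grip force at its end, in the units of the state.
- ctrl.get_obs(): the state, without advancing time (a new reading comes with each control period).
- ctrl.get_image(name): name is "side" or "top"; returns a dict with "img" (384x512x3 uint8, red, green, blue), "fx", "fy", "cx", "cy" (pixels), "k1" (the pictures are not rectified: a ray, as slopes to the right and down, at radius r is drawn at 1 + k1 r^2 times it, then the intrinsics apply), "rvec" (rotation vector, rad) and "tvec" (3), from world to camera coordinates, as OpenCV has them. Camera axes: x right, y down, z forward; pixel columns grow to the right and rows downward; lengths in m; the calibration is good to about 2 mm. A picture is of the moment at which its call begins. There is no depth.
- ctrl.finish_job(): hands the job in; it is judged then, once.
The state is a dict: "t": time; "q": joint angles; "dq": joint speeds; "effort": joint torques, N m; "tool_pos": TCP position; "tool_rot": TCP orientation; "contact_force": force on the tool from outside, world axes, zero at the start; "wrist_torque": the same for the moment, N m; "opening": finger opening in m; "grip_force": force on a finger pad.
Only numpy, scipy, OpenCV 4.12 (cv2) and the standard library are available. Lean on these libraries where they do the work, as an engineer would, in place of code of your own. Each camera call takes 0.05 s, during which the arm holds its last target. There are 200 camera calls.

### The job

Two of the five amber bottles in the rack beside the microscope have tipped forward over the guard rail. They are glass, so do not ram or force them: stand both upright again in their own places in the row, back against the clear back panel, without tipping or shifting the bottles that still stand or disturbing the other things on the bench.

Things in the scene. Friction and masses are not known exactly. Their poses are not given: they have to be found in the camera images.
- rack: fixed bench rack with one row of five bottles along its y axis, about 80 mm apart (20 mm gaps). Origin at the centre of its underside on the bench; x from its open front to its back panel, z up. Tray floor 24 mm above the bench, y -206 to 206 mm inside. End cheeks 5 mm thick, up to z 64 mm (z 108 at the back panel). A bottle standing against the back panel has its origin at x 20, z 24 mm
- rack_rail (a point): middle of the front guard rail, on its axis: a round steel bar 8 mm in diameter along the rack's y, at x -56, z 42 mm of the rack; its top is 22 mm above the tray floor
- rack_back (a point): middle of the top edge of the front face of the clear acrylic back panel: the face is at x 50 mm of the rack, its top at z 104 mm, over the full length of the row. If the head of a low-lying bottle is shoved straight back instead of lifted, the base slides back and jams on this face
- bottle_a: tipped amber bottle, black screw cap: body 60 mm diameter, straight to 88 mm height, then a shoulder to a 22 mm neck at 112 mm; cap 30 mm diameter from 115 to 135 mm (top); 210 to 390 g. Origin at the centre of its base, z axis from base to cap. Tipped forward: cap out over the front rail, pointing to -x of the rack and 20 degrees above level
- bottle_a_cap (a point): centre of the top of bottle_a's cap, 135 mm from its base. While the bottle lies tipped, neck and cap hang free in front of the rail, the underside of the cap some 80 mm above the bench
- bottle_b: the second tipped bottle, same kind, size, axes and way of lying as bottle_a, in another place of the row (which places varies; they may be side by side). Each lies with its side on the rail and the lower edge of its base on the tray floor. Nothing holds it: the base can slide back to the panel, and rubs down it as the bottle comes up
- bottle_b_cap (a point): centre of the top of bottle_b's cap, 135 mm from its base. The centre of mass of a bottle is about 48 mm from its base: raised on the lower edge of its base to more than about 60 degrees above level it falls upright by itself
- bottle_c: one of the five bottles, same kind and size as bottle_a; at the start it stands upright in the rack. Origin at the centre of its base, z axis up to the cap
- bottle_d: one of the five bottles, same kind and size as bottle_a; at the start it stands upright in the rack. Origin at the centre of its base, z axis up to the cap
- bottle_e: one of the five bottles, same kind and size as bottle_a; at the start it stands upright in the rack. Origin at the centre of its base, z axis up to the cap
- petri: bystander: closed clear petri dish on the bench in front of the rack, 94 mm in diameter, 16 mm high, origin under its centre
- slide_box: bystander: flat slide box on the bench in front of the rack, 85 x 100 mm, 32 mm high, origin under its centre
- objective: bystander: microscope objective standing nose up, 34 mm in diameter, 52 mm high, origin under its centre
- canister: bystander: clear objective canister, 50 mm in diameter, 68 mm high, origin under its centre
- dropper: bystander: small white dropper bottle, 30 mm in diameter, 66 mm high, origin under its centre
- driver: bystander: small screwdriver lying on the bench, 130 mm long along its x axis, origin under its middle
Not all that is in view belongs to the job. What is shaped like the bottle_b but green or yellow is not meant.

How it is judged:
By the outcome, as a careful person would: the job done as asked, in the order asked, and still so for the second after the job is handed in, with the robot touching nothing.
It also fails if it takes over 51 s, if anything falls off the work surface, if the arm or the gripper's body presses on something with over 40 N, if the wrist force passes 120 N, or if a joint passes its speed limit or range.

## Working session

There is one attempt and no reset: what is moved stays moved. The work goes in short steps, Python scripts to look and compute and a tool call to move; the robot and the scene stay as the last step left them, time stands still between calls to the robot, and variables do not carry over. Pictures are saved under pics/ and viewed, at most 10 in all, crops included, and the job is handed in when it is done.

Besides the shell and the picture viewer there is one more tool, called after "Emit:" as name([rows], argument=value, ...), one row to a line, values as JSON. servo_tool: Moves the arm, as the interface text tells. Its arguments: {"type":"object","properties":{"increments":{"type":"array"},"newtons":{"type":"number"}},"required":["increments"]}

```bash
mkdir -p pics
cat > h.py <<'E'
import numpy as np, cv2
from station import ctrl
def grab(n,f=None):
    d=ctrl.get_image(n)
    if f: cv2.imwrite('pics/'+f,cv2.cvtColor(d['img'],cv2.COLOR_RGB2BGR))
    return d
def ray(d,u,v):
    xd=np.array([(u-d['cx'])/d['fx'],(v-d['cy'])/d['fy']]);x=xd.copy()
    for _ in range(20): x=xd/(1+d['k1']*(x@x))
    R=cv2.Rodrigues(np.array(d['rvec'],float))[0]
    return -R.T@np.array(d['tvec']).ravel(), R.T@np.array([x[0],x[1],1.])
def onz(d,u,v,z):
    c,r=ray(d,u,v); return c+r*(z-c[2])/r[2]
def proj(d,P):
    R=cv2.Rodrigues(np.array(d['rvec'],float))[0]
    p=R@np.array(P)+np.array(d['tvec']).ravel(); x=p[:2]/p[2]; x=x*(1+d['k1']*(x@x))
    return x*[d['fx'],d['fy']]+[d['cx'],d['cy']]
def tri(d1,p1,d2,p2):
    A=0;b=0
    for d,p in((d1,p1),(d2,p2)):
        c,r=ray(d,*p);r/=np.linalg.norm(r);M=np.eye(3)-np.outer(r,r);A=A+M;b=b+M@c
    return np.linalg.solve(A,b)
E
python3 -c "
from h import *
for n in('top','side'):
    d=grab(n,n+'0.png'); c,r=ray(d,256,192); print(n,c,r,d['fx'],d['k1'])
o=ctrl.get_obs();print(o['tool_pos'],o['tool_rot'],o['contact_force'],o['t'])"
```

```text
top [0.35583219 0.00514354 1.25021802] [ 0.13392861  0.00550664 -0.99118161] 426.57921063152025 0.0028711808108582058
side [0.45688125 0.67764867 0.71914277] [ 0.07137957 -0.72114277 -0.68910182] 350.45678202459345 -0.0035439892508822377
[0.26804048 0.56395692 0.21857307] [-6.91310544e-01 -3.06390398e+00  2.79197000e-03] [-0.2698273   0.11452145 -0.88789434] 0.1
```

View pics/top0.png

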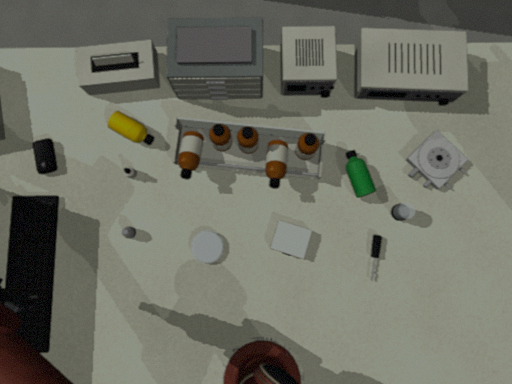

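View pics/side0.png

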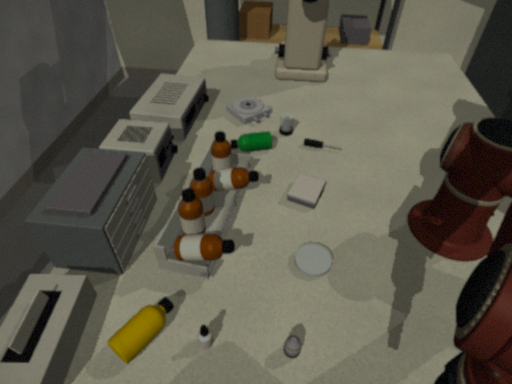

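Both views show bottles tipped at places 1 (left, cap ≈ top px (186,173)) and 4 (cap ≈ (275,182)). In the side view those caps are at about (228,246) and (253,177). Places 2, 3 and 5 are standing.

```bash
cat > m.py <<'E'
from h import *
D={n:cv2.imread(f'pics/{n}0.png') for n in('top','side')}
d={n:ctrl.get_image(n) for n in('top','side')}
seeds={'top':[(186,173),(275,182),(220,129),(248,132),(310,140)],'side':[(228,246),(253,177),(201,177),(188,198),(220,140)]}
for n in d:
    im=d[n]['img'].astype(int); m=(im.max(2)<50).astype(np.uint8)
    k,l,s,c=cv2.connectedComponentsWithStats(m)
    for u,v in seeds[n]:
        b=[i for i in range(1,k) if s[i,4]>15 and np.hypot(*(c[i]-[u,v]))<14]
        for i in b: print(n,(u,v),s[i],c[i].round(1))
a=cv2.resize(d['top']['img'][110:195,165:335],None,fx=4.5,fy=4.5,interpolation=cv2.INTER_CUBIC)
b=cv2.resize(d['side']['img'][120:285,150:270],None,fx=3.6,fy=3.6,interpolation=cv2.INTER_CUBIC)
cv2.imwrite('pics/ca.png',a[:,:,::-1]);cv2.imwrite('pics/cb.png',b[:,:,::-1])
E
python3 m.py
```

```text
top (186, 173) [181 168  14  11  90] [186.2 173. ]
top (275, 182) [270 178  10  10  83] [274.2 182.2]
top (220, 129) [213 124  12  12 110] [218.2 129.6]
top (220, 129) [215 133  16  12  37] [223.8 140.9]
top (248, 132) [242 127  11  12 112] [247.2 132.3]
top (248, 132) [242 140  15   8  25] [250. 145.]
top (310, 140) [305 134  12  12 114] [310.1 139.3]
top (310, 140) [302 151  12   3  19] [308.1 152.2]
side (228, 246) [222 240  13  13 150] [227.4 245.9]
side (253, 177) [249 171  10  11  97] [253.1 176.1]
side (201, 177) [194 168  12  13 127] [199.3 174.2]
side (188, 198) [182 188  14  14 154] [188.4 194.9]
side (220, 140) [215 132  10  10  86] [219.8 136.6]
```

View pics/ca.png

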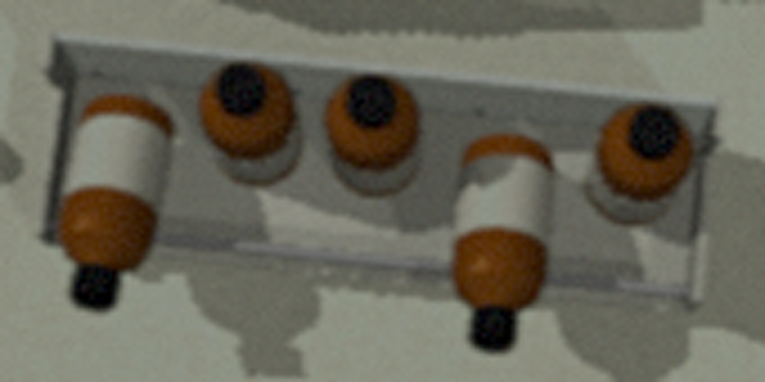

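View pics/cb.png

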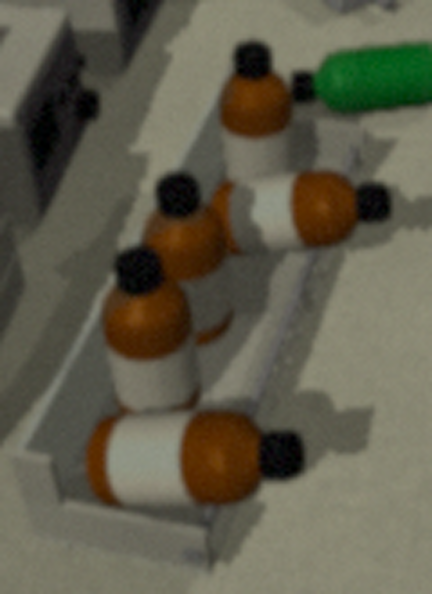

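The crops confirm it: two tipped caps hang in front of the rail, with clear space around them. The standing caps give me the row line.

```bash
cat > n.py <<'E'
from h import *
from scipy.spatial.transform import Rotation as R
t=ctrl.get_image('top');s=ctrl.get_image('side')
P={'A':((186.2,173.),(227.4,245.9)),'B':((274.2,182.2),(253.1,176.1)),'s2':((218.2,129.6),(188.4,194.9)),'s3':((247.2,132.3),(199.3,174.2)),'s5':((310.1,139.3),(219.8,136.6))}
for k,(a,b) in P.items(): print(k,tri(t,a,s,b).round(4))
# back panel top edge ends, rail ends (top picture), rack axis
B=[onz(t,165+u/4.5,110+v/4.5,z) for u,v,z in((60,38,.106),(712,104,.106))]
r=[onz(t,165+u/4.5,110+v/4.5,z) for u,v,z in((130,237,.042),(690,296,.042))]
for b in(B,r): print(np.round(b,4),np.degrees(np.arctan2(*(b[0]-b[1])[[0,1]])).round(2),np.linalg.norm(b[0]-b[1]))
o=ctrl.get_obs();print(R.from_rotvec(o['tool_rot']).as_matrix().round(3),o['tool_pos'],o['opening'],o['t'])
E
python3 n.py
```

```text
A [0.566  0.2037 0.093 ]
B [ 0.5377 -0.0386  0.0935]
s2 [0.6725 0.1105 0.1485]
s3 [0.6647 0.0333 0.1472]
s5 [ 0.6442 -0.1336  0.1474]
[[ 0.7192  0.226   0.106 ]
 [ 0.6727 -0.1755  0.106 ]] 6.61 0.40418916812194955
[[ 0.6064  0.1907  0.042 ]
 [ 0.5643 -0.1675  0.042 ]] 6.7 0.3606647959688235
[[-0.903  0.429 -0.   ]
 [ 0.429  0.903 -0.001]
 [ 0.    -0.001 -1.   ]] [0.26824136 0.56425781 0.21927137] 0.08557965391857358 0.3
```

Emit:
servo_tool([
  [[5.5, -20, -9.5, 0, -18.8], [5.5, -20, -9.5, 0, -18.8], [5.5, -20, -9.5, 0, -18.8], [5.5, -20, -9.5, 0, -18.8], [5.5, -20, -9.5, 0, -18.8]],
], newtons=20)

```text
t: 0.8
tool_pos: [0.41, 0.3901, 0.2198]
tool_rot: [0.186, 3.135, -0.001]
contact_force: [0.0, -0.2, -0.1]
opening: 0.0547
grip_force: 0.0
```

```bash
cat > g.py <<'E'
import sys
from h import *
from scipy.spatial.transform import Rotation as R
# usage: g.py x y z -> shift in cm, tool axes, and yaw of tool y
o=ctrl.get_obs();M=R.from_rotvec(o['tool_rot']).as_matrix()
print('t',o['t'],'pos',np.round(o['tool_pos'],4),'yaw_y',np.degrees(np.arctan2(M[1,1],M[0,1])).round(2),'shift cm',(100*M.T@(np.array(list(map(float,sys.argv[1:4])))-o['tool_pos'])).round(2))
print(M.round(3)[:, :2].tolist(),o['contact_force'])
E
python3 g.py .561 .204 .2
```

```text
t 0.8 pos [0.41   0.3901 0.2198] yaw_y 83.22 shift cm [-17.19 -16.7    2.  ]
[[-0.993, 0.118], [0.118, 0.993], [-0.001, -0.0]] [ 0.00210463 -0.20464854 -0.11275213]
```

Emit:
servo_tool([
  [[5.5, -17.2, -16.7, 2, 0], [5.5, -17.2, -16.7, 2, 0], [5.5, -17.2, -16.7, 2, 0], [5.5, -17.2, -16.7, 2, 0], [5.5, -17.2, -16.7, 2, 0]],
])

```text
t: 1.3
tool_pos: [0.561, 0.2047, 0.1995]
tool_rot: [0.184, 3.136, -0.0]
contact_force: [1.2, 0.1, -0.2]
opening: 0.055
grip_force: 0.0
```

```bash
python3 g.py .561 .204 .098
python3 - <<'E'
from h import *
a=grab('top')['img'][110:210,150:300];b=grab('side')['img'][170:290,150:300]
r=lambda i:cv2.resize(i,(400,300),interpolation=cv2.INTER_CUBIC)
cv2.imwrite('pics/p2.png',np.hstack([r(a),r(b)])[:,:,::-1])
E
```

```text
t 1.3 pos [0.561  0.2047 0.1995] yaw_y 83.3 shift cm [-0.   -0.07 10.15]
[[-0.993, 0.117], [0.117, 0.993], [-0.0, -0.0]] [ 1.22438986  0.1298898  -0.17880756]
```

View pics/p2.png

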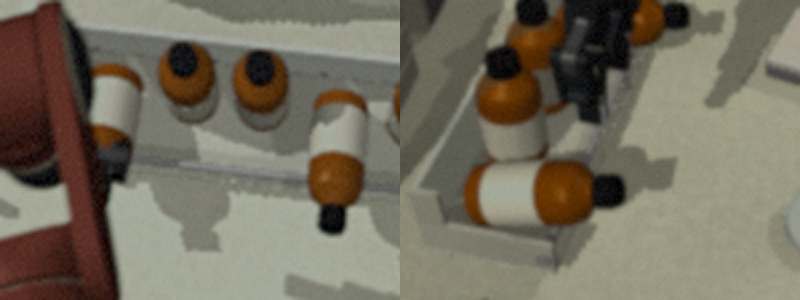

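The gripper is above cap A and clear of everything; the arm hides A's cap in the top view. Next I descend and close lightly.

Emit:
servo_tool([
  [[5.5, 0, 0, 4, 0], [5.5, 0, 0, 7, 0], [5.5, 0, 0, 9, 0], [5.5, 0, 0, 10.1, 0], [5.5, 0, 0, 10.1, 0]],
])

```text
t: 1.9
tool_pos: [0.5582, 0.2073, 0.0969]
tool_rot: [-0.18, -3.133, 0.001]
contact_force: [-0.4, -0.4, -0.2]
opening: 0.0551
grip_force: 0.0
```

Emit:
servo_tool([
  [[2.5, 0, 0, 0, 0], [2.5, 0, 0, 0, 0], [2.5, 0, 0, 0, 0], [2.5, 0, 0, 0, 0], [2.5, 0, 0, 0, 0]],
], newtons=20)

```text
t: 2.4
tool_pos: [0.5601, 0.2071, 0.0993]
tool_rot: [0.182, 3.135, 0.0]
contact_force: [-0.3, 0.2, 0.1]
opening: 0.0252
grip_force: 0.0
```

```bash
python3 g.py .561 .204 .098;python3 - <<'E'
from h import *
b=grab('side')['img'][170:290,150:300]
cv2.imwrite('pics/p3.png',cv2.resize(b,(600,480),interpolation=cv2.INTER_CUBIC)[:,:,::-1])
E
```

```text
t 2.4 pos [0.5601 0.2071 0.0993] yaw_y 83.37 shift cm [-0.13 -0.3   0.13]
[[-0.993, 0.115], [0.115, 0.993], [-0.001, 0.0]] [-0.32506049  0.20079394  0.11385363]
```

View pics/p3.png

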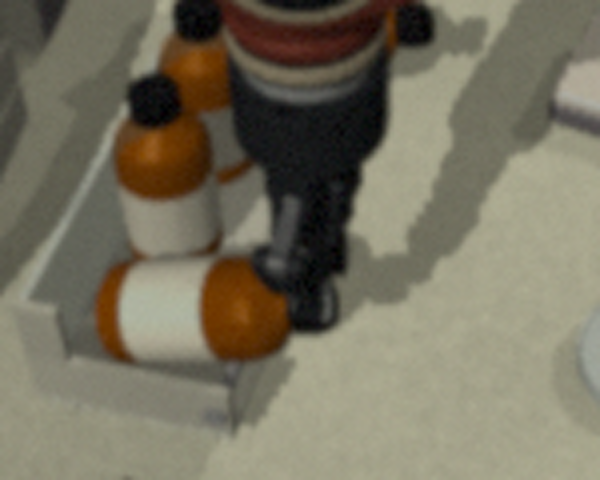

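Run:
```python
from h import *
d=grab('side')
f=lambda P:((proj(d,P)-[150,170])*4).round(0)
for n,P in {'tcp':(.5601,.2071,.0993),'tip':(.5601,.2071,.080),'cap':(.566,.2037,.093),'neartip':(.562,.2196,.080),'nearpad':(.562,.2196,.099)}.items(): print(n,f(P))
im=d['img'][225:260,205:245]
cv2.imwrite('pics/p4.png',np.clip(cv2.resize(im,(640,560),interpolation=cv2.INTER_CUBIC).astype(int)*2.2,0,255).astype(np.uint8)[:,:,::-1])
```

```text
tcp [317. 302.]
tip [318. 323.]
cap [308. 303.]
neartip [311. 341.]
nearpad [310. 320.]
```

View pics/p4.png

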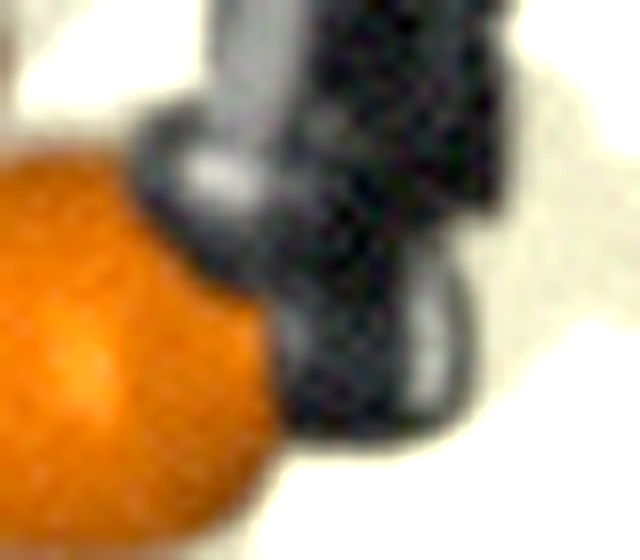

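Run:
```python
from h import *
d=grab('side')
for z in(.18,.187,.193,.2):print('before',z,[proj(d,(.561,.2047+s,z)).round(0) for s in(-.04,-.027,0,.027,.04)])
for z in(.08,.09,.1,.11):print('now',z,[proj(d,(.5601,.2071+s,z)).round(0) for s in(-.025,-.013,0,.013,.025)])
print(ctrl.get_obs()['tool_pos'],ctrl.get_obs()['q'])
im=d['img'].astype(int)
for v in range(225,260,2): print(v,im[v,208:240].sum(1)//3)
```

```text
before 0.18 [array([231., 206.]), array([230., 211.]), array([228., 220.]), array([225., 230.]), array([224., 235.])]
before 0.187 [array([231., 204.]), array([230., 208.]), array([227., 218.]), array([225., 228.]), array([224., 233.])]
before 0.193 [array([231., 202.]), array([230., 206.]), array([227., 216.]), array([225., 226.]), array([224., 231.])]
before 0.2 [array([231., 200.]), array([229., 204.]), array([227., 214.]), array([225., 224.]), array([224., 229.])]
now 0.08 [array([231., 242.]), array([231., 246.]), array([230., 251.]), array([229., 256.]), array([228., 260.])]
now 0.09 [array([231., 239.]), array([230., 244.]), array([229., 248.]), array([228., 253.]), array([228., 257.])]
now 0.1 [array([231., 237.]), array([230., 241.]), array([229., 245.]), array([228., 250.]), array([227., 255.])]
now 0.11 [array([231., 234.]), array([230., 238.]), array([229., 243.]), array([228., 247.]), array([227., 252.])]
[0.55980873 0.20699247 0.09881159] [ 2.29518084e-01  9.00491235e-02  1.78272749e+00  1.15601164e-05
  1.26869090e+00 -1.22551968e+00]
225 [101 106 115 135 147 151 152 1
[... 1695 characters left out ...]
  63  99 113 130 148 156]
251 [ 60  53  60  59  62  51  51  49  51  46  45  42  44  38  26  17  14  18
  20  14  19  15  28  33  50  79 110 139 152 157 161 161]
253 [ 51  51  51  49  52  50  50  48  46  41  43  39  42  45  64  87  86  85
  86  85  86  91 106 120 135 148 154 158 159 157 156 156]
255 [ 48  48  48  46  47  46  46  44  43  41  41  42  43  74 118 148 155 153
 154 156 157 158 157 154 159 158 159 160 161 159 156 153]
257 [ 44  43  46  42  40  47  43  41  38  34  46  62  85 120 148 158 160 161
 158 160 160 161 159 160 159 156 158 157 158 155 157 158]
259 [ 49  47  46  50  47  43  54  63  72  83  96 104 113 129 131 139 156 160
 159 158 160 159 162 163 158 156 158 157 160 156 154 156]
```

Emit:
servo_tool([
  [[1.5, 0, 0, 0, 0], [1.5, 0, 0, 0, 0], [1.5, 0, 0, 0, 0]],
], newtons=20)

```text
t: 2.85
tool_pos: [0.5597, 0.207, 0.0986]
tool_rot: [-0.182, -3.136, 0.0]
contact_force: [0.5, -0.3, -0.3]
opening: 0.0149
grip_force: 0.0
```

Emit:
servo_tool([
  [[5.5, 0, 0, 0, 0], [5.5, 0, 0, 0, 0], [5.5, 0, 0, -4, 0], [5.5, 4, 0, -7, 0], [5.5, 8, 0, -7, 0]],
])

```text
t: 3.35
tool_pos: [0.483, 0.2171, 0.1745]
tool_rot: [0.183, 3.127, 0.005]
contact_force: [0.7, -0.1, 0.7]
opening: 0.0551
grip_force: 0.0
```

Run:
```python
from h import *
o=ctrl.get_obs();p=o['tool_pos'];print(p,o['opening'])
a=grab('side');b=grab('top')
from scipy.spatial.transform import Rotation as R
M=R.from_rotvec(o['tool_rot']).as_matrix()
ims=[]
for d in(a,b):
    im=np.clip(d['img'].astype(int)*1.8,0,255).astype(np.uint8).copy()
    c=proj(d,p+M@[0,0,.01]).astype(int)
    k=cv2.resize(im[c[1]-40:c[1]+40,c[0]-32:c[0]+32] if c[0]>32 else im,(400,500),interpolation=cv2.INTER_CUBIC)
    for q in([0,-.0275,.019],[0,.0275,.019],[0,0,0]):
        w=proj(d,p+M@q);w=((w-[c[0]-32,c[1]-40])*6.25).astype(int);cv2.circle(k,tuple(int(i) for i in w),4,(0,255,0) if q[2] else (255,0,255),1);print(w)
    ims.append(k)
cv2.imwrite('pics/p5.png',np.hstack(ims)[:,:,::-1])
```

```text
[0.48302231 0.21709814 0.17451771] 0.055107507622395614
[219 209]
[183 335]
[204 233]
[274 261]
[143 246]
[200 249]
```

View pics/p5.png

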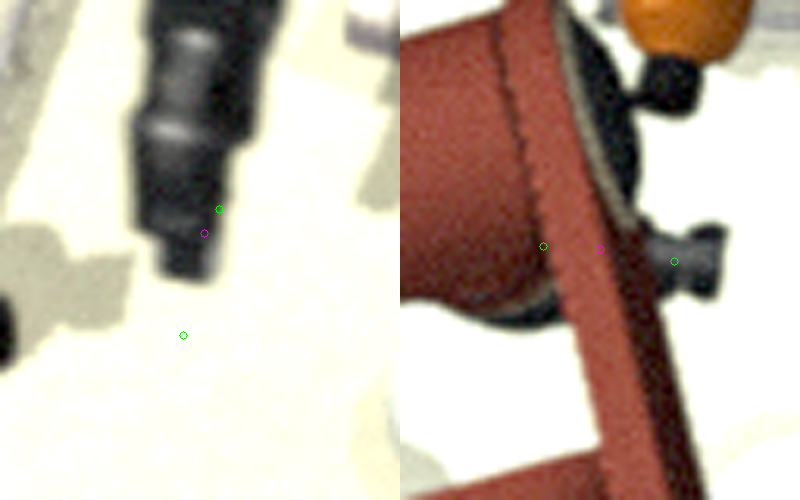

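The top view shows one finger at about (690,260) of the crop. In the side view the visible fingertip ends near (185,280), about 9 px higher than predicted. So the tip sits off from where I expected, and I'll measure it with the gripper shut.

Emit:
servo_tool([
  [[0, 0, 0, 0, 0], [0, 0, 0, 0, 0], [0, 0, 0, 0, 0], [0, 0, 0, 0, 0], [0, 0, 0, 0, 0]],
])

```text
t: 3.95
tool_pos: [0.4807, 0.2161, 0.1684]
tool_rot: [-0.182, -3.136, 0.0]
contact_force: [-0.1, 0.5, -0.5]
opening: 0.0001
grip_force: 0.0
```

```bash
cat > sil.py <<'E'
from h import *
from scipy.spatial.transform import Rotation as R
o=ctrl.get_obs();p=o['tool_pos'];M=R.from_rotvec(o['tool_rot']).as_matrix();print(p,o['opening'],o['q'])
d=grab('side');b=cv2.imread('pics/side0.png')[:,:,::-1].astype(int)
m=(d['img'].max(2)<60)&(np.abs(d['img'].astype(int)-b).sum(2)>60)
k,l,s,c=cv2.connectedComponentsWithStats(m.astype(np.uint8))
u,v=proj(d,p); print('tcp px',u,v,'tip px',proj(d,p+M@[0,0,.019]))
for y in range(int(v)-24,int(v)+26,1):
    xs=np.where(m[y,int(u)-30:int(u)+30])[0]
    if len(xs): print(y,xs.min()+int(u)-30,xs.max()+int(u)-30,len(xs))
E
python3 sil.py
```

```text
[0.48074435 0.21610589 0.16844316] 0.00014344701602651377 [ 2.81215598e-01 -1.45838154e-01  1.89146927e+00 -3.36673637e-06
  1.39649691e+00 -1.17340579e+00]
tcp px 265.7818199347328 231.95888991293532 tip px [265.46440118 237.87332971]
207 259 275 11
208 259 275 11
209 259 275 11
210 259 275 11
211 267 274 8
212 266 274 9
213 266 273 8
214 266 273 8
215 266 272 7
216 256 272 11
217 256 272 12
218 256 272 11
219 256 272 11
220 256 272 11
221 257 272 13
222 260 272 13
223 262 271 10
224 263 271 9
225 263 270 8
226 263 270 8
227 263 269 7
228 263 269 7
229 264 269 6
230 268 268 1
```

Emit:
servo_tool([
  [[0, 0, 0, 4, 0], [0, 0, 0, 8, 0], [0, 0, 0, 11, 0], [0, 0, 0, 13.3, 0], [0, 0, 0, 13.3, 0]],
])

```text
t: 4.5
tool_pos: [0.4771, 0.2152, 0.0316]
tool_rot: [-0.181, -3.129, 0.004]
contact_force: [0.1, -1.2, -0.1]
opening: -0.0002
grip_force: 0.0
```

```bash
python3 sil.py | tail -22
```

```text
248 259 274 16
249 259 274 14
250 259 274 13
251 259 274 13
252 259 273 11
253 259 273 10
254 260 273 8
255 267 273 7
256 266 273 8
257 266 272 7
258 266 272 7
259 266 271 6
260 266 271 6
261 258 271 5
262 257 271 10
263 257 270 9
264 257 270 8
265 257 270 8
266 258 269 6
267 264 269 6
268 263 268 6
269 266 268 3
```

Emit:
servo_tool([
  [[0, 0, 0, 0.4, 0], [0, 0, 0, 0.8, 0], [0, 0, 0, 1.2, 0], [0, 0, 0, 1.3, 0]],
])

```text
t: 4.95
tool_pos: [0.4805, 0.2163, 0.023]
tool_rot: [0.182, 3.136, 0.0]
contact_force: [-0.4, -0.3, -0.2]
opening: -0.0001
grip_force: 0.0
```

Emit:
servo_tool([
  [[0, 0, 0, 0.2, 0], [0, 0, 0, 0.4, 0], [0, 0, 0, 0.4, 0]],
])

```text
t: 5.25
tool_pos: [0.4801, 0.2162, 0.0185]
tool_rot: [-0.182, -3.136, 0.0]
contact_force: [0.3, 0.7, 0.1]
opening: -0.0
grip_force: 0.0
```

Emit:
servo_tool([
  [[0, 0, 0, 0.2, 0], [0, 0, 0, 0.4, 0], [0, 0, 0, 0.6, 0], [0, 0, 0, 0.6, 0]],
])

```text
t: 5.65
tool_pos: [0.48, 0.2161, 0.0122]
tool_rot: [-0.182, -3.136, 0.0]
contact_force: [-0.2, -0.1, -0.3]
opening: 0.0001
grip_force: 0.0
```

```bash
python3 sil.py | tail -18
```

```text
257 258 272 11
258 258 272 10
259 258 272 10
260 259 272 9
261 265 271 7
262 265 271 7
263 265 270 6
264 265 270 6
265 264 270 7
266 265 269 5
267 256 269 4
268 256 269 6
269 255 269 10
270 255 269 9
271 255 268 9
272 263 268 6
273 262 267 6
274 265 266 2
```

Run:
```python
from h import *
d=grab('side')
c,r=ray(d,265.5,274.5)
for y in(.216,.21,.206): print(c+r*(y-c[1])/r[1])
t=grab('top');b=cv2.imread('pics/top0.png')[:,:,::-1].astype(int)
u,v=proj(t,(.48,.216,.01)).astype(int);print(u,v)
m=t['img'].astype(int).max(2)
for y in range(v-14,v+14,2): print(y,m[y,u-16:u+24])
```

```text
[0.47599191 0.216      0.01501136]
[0.47624029 0.21       0.00585984]
[ 4.76405877e-01  2.06000000e-01 -2.41177571e-04]
186 207
193 [ 83  89  85  87  84  82  76  68  66  78  84  84  87  83  85  83  64  53
  68  59  35  12  16  24  81 144 165 163 165 164 162 163 163 166 165 165
 164 165 160 161]
195 [ 84  80  83  76  84  72  67  64  61  69  78  84  88  82  83  85  77  50
  50  60  54  23  15  20  79 141 161 164 160 163 162 160 162 163 164 163
 164 165 163 161]
197 [ 79  77  78  79  70  68  64  58  61  58  73  77  85  82  84  87  80  64
  39  54  55  37  20  44 111 152 162 158 159 161 161 162 162 162 162 162
 162 163 161 160]
199 [ 72  74  77  73  65  59  56  55  56  61  77  88  85  87  82  83  80  69
  42  38  54  53  32  69 139 164 164 162 164 164 162 163 164 163 164 161
 160 161 164 163]
201 [ 68  69  70  67  58  53  52  44  45  48  62  76  81  87  82  82  88  81
  56  31  40  55  57  69 110 124 129 135 134 131 118 123 143 157 158 159
 161 163 164 165]
203 [ 53  57  54  49  48  42  45  46  41  37  52  74  88  87  82  86  85  83
  70  37  31  32  40  40  30  27  30  23  20  17  16  2
[... 679 characters left out ...]
15 114 116
 115 122 126 124]
213 [ 31  29  35  46  48  57  54  48  39  36  15  13  26  66  82  80  86  83
  83  87  70  40  28  28  24  47  97 118 119 121 118 119 121 120 120 115
 115 118 116 119]
215 [123  88  75  57  43  29  19  27  30  37  52  83 104 109  98  89  82  81
  86  86  76  60  33  30  22  32  70 108 127 120 119 115 118 114 118 116
 117 119 120 118]
217 [165 168 165 160 159 162 161 162 161 160 161 166 166 141 105  85  85  85
  85  89  83  64  31  32  25  24  72 140 163 159 157 151 135 118 116 118
 118 120 116 116]
219 [164 166 164 161 162 164 164 164 165 164 165 163 169 162 125  96  84  82
  83  86  84  71  49  29  24  26  47 105 152 161 162 157 140 125 117 116
 117 116 113 118]
```

Emit:
servo_tool([
  [[0, 0, 0, 0.2, 0], [0, 0, 0, 0.4, 0], [0, 0, 0, 0.6, 0], [0, 0, 0, 0.8, 0], [0, 0, 0, 0.8, 0]],
])

```text
t: 6.3
tool_pos: [0.48, 0.2162, 0.0043]
tool_rot: [-0.182, -3.136, 0.0]
contact_force: [0.1, -0.0, 0.5]
opening: 0.0001
grip_force: 0.0
```

Emit:
servo_tool([
  [[5.5, 0, 0, -4, 0], [5.5, 0, 0, -9, 0], [5.5, 0, 0, -13, 0], [5.5, -4, -0.2, -13, 0], [5.5, -8.4, -0.2, -13, 0]],
])

```text
t: 6.8
tool_pos: [0.5655, 0.2051, 0.1383]
tool_rot: [0.179, 3.131, 0.003]
contact_force: [-0.2, 1.6, 0.3]
opening: 0.0546
grip_force: 0.0
```

Emit:
servo_tool([
  [[5.5, 0, 0, 0, 0], [5.5, 0, 0, 0, 0]],
])

```text
t: 7.0
tool_pos: [0.5636, 0.2043, 0.134]
tool_rot: [-0.183, -3.135, 0.001]
contact_force: [-0.3, 0.4, 0.3]
opening: 0.0548
grip_force: 0.0
```

```bash
python3 g.py .566 .2045 .074
```

```text
t 7.0 pos [0.5636 0.2043 0.134 ] yaw_y 83.32 shift cm [-0.25  0.05  5.99]
[[-0.993, 0.116], [0.116, 0.993], [0.002, -0.0]] [-0.27558646  0.35114632  0.27520499]
```

Emit:
servo_tool([
  [[5.5, -0.2, 0, 2, 0], [5.5, -0.2, 0, 3.5, 0], [5.5, -0.2, 0, 5, 0], [5.5, -0.2, 0, 6, 0], [5.5, -0.2, 0, 6, 0]],
])

```text
t: 7.5
tool_pos: [0.5635, 0.2041, 0.0722]
tool_rot: [-0.181, -3.132, 0.002]
contact_force: [-1.0, -0.5, 0.0]
opening: 0.0552
grip_force: 0.0
```

Emit:
servo_tool([
  [[2.5, 0, 0, 0, 0], [2.5, 0, 0, 0, 0], [2.5, 0, 0, 0, 0], [2.5, 0, 0, 0, 0]],
], newtons=20)

```text
t: 7.9
tool_pos: [0.566, 0.2045, 0.0755]
tool_rot: [0.182, 3.135, 0.001]
contact_force: [0.7, 0.3, 0.8]
opening: 0.029
grip_force: 22.1
```

Cap A is gripped at 29 mm opening and 22 N, which confirms the roughly 20 mm z offset. I'll raise it along the arc, stopping first at about 40°.

Emit:
servo_tool([
  [[2.5, -0.6, 0, -0.95, 0], [2.5, -1.3, 0, -1.85, 0], [2.5, -2.05, 0, -2.65, 0], [2.5, -2.8, 0, -3.4, 0], [2.5, -2.8, 0, -3.4, 0]],
])

```text
t: 8.4
tool_pos: [0.5956, 0.2011, 0.1108]
tool_rot: [0.182, 3.133, 0.001]
contact_force: [0.3, -0.5, -2.3]
opening: 0.0292
grip_force: 21.4
```

```bash
python3 g.py .566 .2045 .074
python3 - <<'E'
from h import *
b=grab('side')['img'][150:290,140:290]
cv2.imwrite('pics/p6.png',np.clip(1.5*cv2.resize(b,(640,597),interpolation=cv2.INTER_CUBIC).astype(int),0,255)[:,:,::-1])
E
```

```text
t 8.4 pos [0.5956 0.2011 0.1108] yaw_y 83.34 shift cm [ 2.99 -0.01  3.67]
[[-0.993, 0.116], [0.116, 0.993], [-0.004, 0.001]] [ 0.29683937 -0.45466217 -2.30579104][ WARN:0@5.188] global loadsave.cpp:1063 imwrite_ Unsupported depth image for selected encoder is fallbacked to CV_8U.
```

View pics/p6.png

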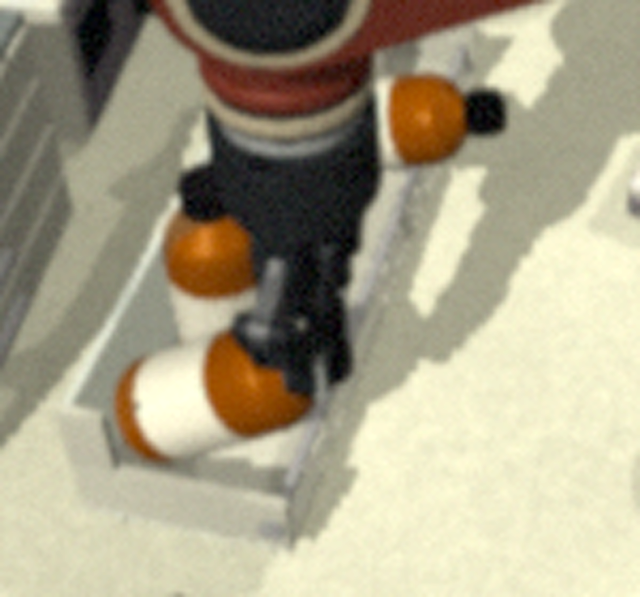

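A is rotating up in the grip as planned; its body tilts with the cap held at about (320,370). I continue the arc.

Emit:
servo_tool([
  [[2.5, -0.8, 0, -0.65, 0], [2.5, -1.65, 0, -1.2, 0], [2.5, -2.55, 0, -1.7, 0], [2.5, -3.5, 0, -2.1, 0], [2.5, -3.5, 0, -2.1, 0]],
])

```text
t: 8.95
tool_pos: [0.63, 0.1969, 0.1309]
tool_rot: [0.182, 3.134, 0.001]
contact_force: [-0.4, 0.1, -3.0]
opening: 0.029
grip_force: 20.2
```

Emit:
servo_tool([
  [[2.5, -0.9, 0, -0.3, 0], [2.5, -1.9, 0, -0.5, 0], [2.5, -2.9, 0, -0.6, 0], [2.5, -3.9, 0, -0.6, 0], [2.5, -3.9, 0, -0.6, 0]],
])

```text
t: 9.45
tool_pos: [0.6681, 0.1922, 0.1355]
tool_rot: [0.183, 3.136, -0.0]
contact_force: [-0.3, -0.0, -2.5]
opening: 0.0288
grip_force: 20.2
```

Emit:
servo_tool([
  [[2.5, -0.5, 0, 0.05, 0], [2.5, -1.0, 0, 0.1, 0], [2.5, -1.3, 0, 0.15, 0], [2.5, -1.3, 0, 0.15, 0]],
])

```text
t: 9.85
tool_pos: [0.6799, 0.191, 0.1339]
tool_rot: [-0.182, -3.136, 0.0]
contact_force: [-1.1, -0.3, -2.8]
opening: 0.0292
grip_force: 20.0
```

Emit:
servo_tool([
  [[2.5, -0.2, 0, 0.1, 0], [2.5, -0.4, 0, 0.2, 0], [2.5, -0.4, 0, 0.2, 0]],
])

```text
t: 10.15
tool_pos: [0.6844, 0.1907, 0.1331]
tool_rot: [0.181, 3.135, 0.001]
contact_force: [0.1, -0.4, 0.9]
opening: 0.0292
grip_force: 19.7
```

Emit:
servo_tool([
  [[2.5, -0.2, 0, 0.05, 0], [2.5, -0.3, 0, 0.1, 0], [2.5, -0.3, 0, 0.1, 0]],
])

```text
t: 10.45
tool_pos: [0.6875, 0.1903, 0.1325]
tool_rot: [0.182, 3.134, 0.001]
contact_force: [0.2, -1.0, 5.5]
opening: 0.0288
grip_force: 19.7
```

```bash
cat > body.py <<'E'
from h import *
d=grab('side');im=d['img'].astype(int)
o=ctrl.get_obs();print(o['t'],o['tool_pos'],o['contact_force'])
m=((im[:,:,0]>60)&(im[:,:,0]>1.8*im[:,:,2])).astype(np.uint8)
k,l,s,c=cv2.connectedComponentsWithStats(m)
for i in range(1,k):
    if s[i,4]>40 and 130<c[i][0]<270 and 110<c[i][1]<290: print(s[i],c[i].round(1))
E
python3 body.py
```

```text
10.5 [0.6875066 0.190334  0.132419 ] [-0.51373701 -0.07622505  5.51729466]
[211 140  20  18 278] [220.3 149.1]
[135 145  31  13 190] [147.3 151.7]
[230 167  19  22 334] [239.2 177.2]
[ 165  170   52   76 1165] [190.3 210.2]
```

Emit:
servo_tool([
  [[2.5, 0, 0, -0.1, 0], [2.5, -0.2, 0, -0.1, 0], [2.5, -0.3, 0, -0.1, 0], [2.5, -0.3, 0, -0.1, 0]],
])

```text
t: 10.9
tool_pos: [0.6897, 0.19, 0.132]
tool_rot: [-0.181, -3.136, -0.0]
contact_force: [0.3, 0.6, 2.5]
opening: 0.0291
grip_force: 19.6
```

Emit:
servo_tool([
  [[3.2, 0, 0, 0, 0], [3.8, 0, 0, 0, 0], [5, 0, 0, 0, 0], [5, 0, 0, 0, 0], [5, 0, 0, -1, 0]],
])

```text
t: 11.4
tool_pos: [0.6884, 0.1897, 0.1403]
tool_rot: [-0.181, -3.133, 0.001]
contact_force: [-0.0, 0.4, -0.9]
opening: 0.0499
grip_force: 0.0
```

Emit:
servo_tool([
  [[5, 0, 0, -2, 0], [5, 0, 0, -6, 0], [5, 0, 0, -8, 0], [5, 3, 0, -8, 0], [5, 8, 0, -8, 0]],
])

```text
t: 11.9
tool_pos: [0.6118, 0.1988, 0.2246]
tool_rot: [0.184, 3.132, 0.002]
contact_force: [-0.5, 0.4, 0.4]
opening: 0.05
grip_force: 0.0
```

Emit:
servo_tool([
  [[5.5, 5, -5, 0, 0], [5.5, 5, -10, 0, 0], [5.5, 5, -15, 0, 0], [5.5, 5, -20, 0, 0], [5.5, 5, -24, 0, 0]],
])

```text
t: 12.4
tool_pos: [0.5331, -0.0291, 0.2236]
tool_rot: [0.18, 3.134, -0.001]
contact_force: [0.3, -0.7, 0.8]
opening: 0.0553
grip_force: 0.0
```

```bash
python3 body.py; python3 g.py .5375 -.0380 .134
python3 - <<'E'
from h import *
t=grab('top','top_l.png');s=grab('side','side_l.png')
for d,(u,v),n in((t,(190,128),'t'),(s,(172,222),'s')):
    m=(d['img'].max(2)<50).astype(np.uint8);k,l,st,c=cv2.connectedComponentsWithStats(m)
    for i in range(1,k):
        if st[i,4]>40 and np.hypot(*(c[i]-[u,v]))<22: print(n,st[i],c[i].round(1))
# expected cap centre of A upright: s3 + y offset
print(proj(t,(.683,.190,.148)),proj(s,(.683,.190,.148)))
E
```

```text
12.45 [ 0.53250842 -0.03601944  0.22354661] [ 1.29003667 -4.04334935  0.27160916]
[211 140  19  18 254] [219.7 149. ]
[231 168  18  20 286] [238.9 176.6]
[179 170  37  52 703] [195.8 197.2]
[164 223  23  23 387] [174.4 234.8]
t 12.45 pos [ 0.5325 -0.036   0.2235] yaw_y 83.03 shift cm [-0.5  -0.08  8.96]
[[-0.993, 0.121], [0.121, 0.993], [-0.002, -0.006]] [ 1.29003667 -4.04334935  0.27160916]
t [183 121  12  11 102] [188.6 125.8]
s [166 213  16  15 184] [173.4 219.7]
[188.58294678 126.57289255] [173.95256058 219.7049669 ]
```

A stands where expected, within about 1 px in both views. Now bottle B.

Emit:
servo_tool([
  [[5.5, -0.3, -0.1, 3, 0], [5.5, -0.3, -0.1, 7, 0], [5.5, -0.3, -0.1, 9, 0], [5.5, -0.3, -0.1, 9, 0]],
])

```text
t: 12.95
tool_pos: [0.534, -0.0271, 0.1285]
tool_rot: [-0.179, -3.129, -0.002]
contact_force: [0.1, 0.2, 0.0]
opening: 0.0548
grip_force: 0.0
```

```bash
python3 g.py .5377 -.038 .0755
```

```text
t 12.95 pos [ 0.534  -0.0271  0.1285] yaw_y 83.46 shift cm [-0.53 -1.04  5.3 ]
[[-0.993, 0.114], [0.114, 0.993], [0.007, 0.001]] [0.05639319 0.18348394 0.03565957]
```

Emit:
servo_tool([
  [[5.5, -0.3, -0.9, 0, 0], [5.5, -0.3, -0.9, 0, 0], [5.5, -0.3, -0.9, 0, 0]],
])

```text
t: 13.25
tool_pos: [0.5399, -0.0385, 0.1346]
tool_rot: [0.182, 3.133, -0.001]
contact_force: [0.1, -1.3, 0.2]
opening: 0.0551
grip_force: 0.0
```

```bash
python3 g.py .5377 -.038 .0755
```

```text
t 13.25 pos [ 0.5399 -0.0385  0.1346] yaw_y 83.36 shift cm [0.24 0.03 5.9 ]
[[-0.993, 0.116], [0.116, 0.993], [-0.004, -0.0]] [ 0.06272388 -1.30947627  0.20246659]
```

Emit:
servo_tool([
  [[5.5, 0.2, 0, 2, 0], [5.5, 0.2, 0, 3.5, 0], [5.5, 0.2, 0, 5, 0], [5.5, 0.2, 0, 5.8, 0], [5.5, 0.2, 0, 5.8, 0]],
])

```text
t: 13.75
tool_pos: [0.5352, -0.0377, 0.0724]
tool_rot: [-0.181, -3.133, -0.001]
contact_force: [-0.3, -0.5, 0.4]
opening: 0.0552
grip_force: 0.0
```

Emit:
servo_tool([
  [[2.5, 0, 0, 0, 0], [2.5, 0, 0, 0, 0], [2.5, 0, 0, 0, 0], [2.5, 0, 0, 0, 0]],
], newtons=20)

```text
t: 14.15
tool_pos: [0.537, -0.0381, 0.0749]
tool_rot: [0.181, 3.135, -0.0]
contact_force: [1.5, -0.4, 0.2]
opening: 0.0292
grip_force: 22.1
```

Gripped. I'll run the same arc.

Emit:
servo_tool([
  [[2.5, -0.6, 0, -0.95, 0], [2.5, -1.3, 0, -1.85, 0], [2.5, -2.05, 0, -2.65, 0], [2.5, -2.8, 0, -3.4, 0], [2.5, -2.8, 0, -3.4, 0]],
])

```text
t: 14.65
tool_pos: [0.5663, -0.0416, 0.1102]
tool_rot: [0.181, 3.133, -0.001]
contact_force: [-0.4, 0.2, -1.5]
opening: 0.0289
grip_force: 21.4
```

Emit:
servo_tool([
  [[2.5, -0.8, 0, -0.65, 0], [2.5, -1.65, 0, -1.2, 0], [2.5, -2.55, 0, -1.7, 0], [2.5, -3.5, 0, -2.1, 0], [2.5, -3.5, 0, -2.1, 0]],
])

```text
t: 15.15
tool_pos: [0.6009, -0.0456, 0.1302]
tool_rot: [0.181, 3.134, -0.001]
contact_force: [-0.5, -0.6, -3.1]
opening: 0.0287
grip_force: 20.6
```

Emit:
servo_tool([
  [[2.5, -0.9, 0, -0.3, 0], [2.5, -1.9, 0, -0.5, 0], [2.5, -2.9, 0, -0.6, 0], [2.5, -3.9, 0, -0.6, 0], [2.5, -3.9, 0, -0.6, 0]],
])

```text
t: 15.65
tool_pos: [0.639, -0.05, 0.1351]
tool_rot: [0.182, 3.136, -0.0]
contact_force: [0.2, -0.2, -3.4]
opening: 0.0289
grip_force: 20.2
```

Emit:
servo_tool([
  [[2.5, -0.5, 0, 0.05, 0], [2.5, -1.0, 0, 0.1, 0], [2.5, -1.3, 0, 0.15, 0], [2.5, -1.3, 0, 0.15, 0]],
])

```text
t: 16.05
tool_pos: [0.6509, -0.0512, 0.1336]
tool_rot: [0.182, 3.136, 0.0]
contact_force: [-0.5, 0.0, -1.8]
opening: 0.0293
grip_force: 20.2
```

Emit:
servo_tool([
  [[2.5, -0.2, 0, 0.1, 0], [2.5, -0.4, 0, 0.2, 0], [2.5, -0.4, 0, 0.2, 0]],
])

```text
t: 16.35
tool_pos: [0.6555, -0.0518, 0.1328]
tool_rot: [0.181, 3.134, -0.0]
contact_force: [-0.6, -0.5, 2.8]
opening: 0.0289
grip_force: 20.5
```

Emit:
servo_tool([
  [[2.5, -0.2, 0, 0, 0], [2.5, -0.5, 0, 0, 0], [2.5, -0.5, 0, 0, 0]],
])

```text
t: 16.65
tool_pos: [0.6601, -0.0524, 0.1319]
tool_rot: [0.182, 3.135, -0.0]
contact_force: [0.1, 1.0, 3.5]
opening: 0.0292
grip_force: 20.3
```

Emit:
servo_tool([
  [[3.2, 0, 0, 0, 0], [3.8, 0, 0, 0, 0], [5, 0, 0, 0, 0], [5, 0, 0, 0, 0], [5, 0, 0, -1, 0]],
])

```text
t: 17.15
tool_pos: [0.6583, -0.052, 0.14]
tool_rot: [-0.181, -3.133, -0.001]
contact_force: [-0.7, 0.1, -0.8]
opening: 0.0503
grip_force: 0.0
```

Emit:
servo_tool([
  [[5, 0, 0, -2, 0], [5, 0, 0, -6, 0], [5, 0, 0, -9, 0], [5, 3, 0, -9, 0], [5, 8, 0, -9, 0]],
])

```text
t: 17.65
tool_pos: [0.5815, -0.0435, 0.2346]
tool_rot: [0.181, 3.131, -0.001]
contact_force: [0.0, -0.5, 0.1]
opening: 0.0499
grip_force: 0.0
```

Emit:
servo_tool([
  [[5.5, 5, 0, 0, 0], [5.5, 10, 0, 0, 0], [5.5, 15, 0, 0, 0], [5.5, 18, 0, 0, 0], [5.5, 18, 0, 0, 0]],
])

```text
t: 18.15
tool_pos: [0.3992, -0.0218, 0.2326]
tool_rot: [0.182, 3.133, -0.001]
contact_force: [0.8, 0.2, 0.2]
opening: 0.0546
grip_force: 0.0
```

Run:
```python
from h import *
t=grab('top');s=grab('side')
r=lambda i,w:cv2.resize(i,(w,600),interpolation=cv2.INTER_CUBIC)
cv2.imwrite('pics/fin.png',np.hstack([r(t['img'][90:200,165:245+90][:, :],430),r(s['img'][115:285,150:260],370)])[:,:,::-1])
```

```text
(no output)
```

View pics/fin.png

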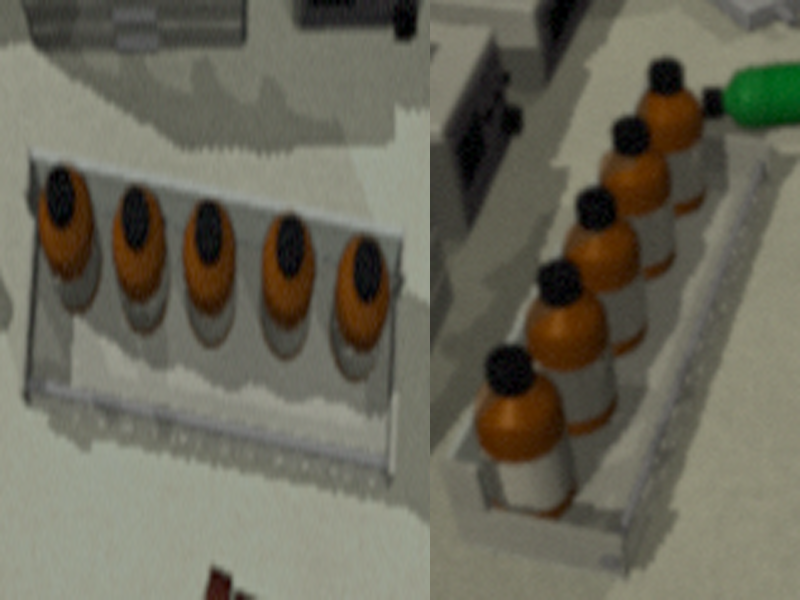

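All five bottles are upright in one row: caps at top-crop (60,195), (138,215), (208,230), (290,245) and (368,268). I'll do one numeric check against the row line, using the caps in both views.

Run:
```python
from h import *
t=grab('top');s=grab('side')
def blobs(d,seeds):
    k,l,st,c=cv2.connectedComponentsWithStats((d['img'].max(2)<50).astype(np.uint8)); o=[]
    for p in seeds:
        o.append(min((c[i] for i in range(1,k) if st[i,4]>60),key=lambda q:np.hypot(*(q-p))))
    return o
A=blobs(t,[(188,126),(218,130),(247,132),(281,136),(310,139)])
B=blobs(s,[(173,220),(188,195),(199,174),(209,153),(220,137)])
for a,b in zip(A,B):
    P=tri(t,a,s,b);q=P[:2]-[.6647,.0333];print(P.round(4),'rack x,y rel s3',(q@[.9933,-.1158]).round(4),(q@[.1158,.9933]).round(4))
```

```text
[0.6846 0.19   0.148 ] rack x,y rel s3 0.0016 0.1579
[0.6725 0.1105 0.1483] rack x,y rel s3 -0.0011 0.0775
[0.6644 0.0334 0.1479] rack x,y rel s3 -0.0003 0.0
[ 0.6563 -0.0526  0.148 ] rack x,y rel s3 0.0016 -0.0863
[ 0.6445 -0.1334  0.1475] rack x,y rel s3 -0.0008 -0.1679
```

Both righted bottles are in line with the row to within 2 mm, and the standing ones have not moved.

```bash
python3 -c "
from station import ctrl
print(ctrl.finish_job())"
```

```text
the job is handed in; nothing more can be done
None
```

Both tipped bottles (places 1 and 4) stand upright in their places against the back panel, in line with the row to within 2 mm; the three standing bottles have not moved, and the job is handed in at about 18 s.

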